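# Put the coasters away and pin the tray shut

## Robot

A 6-joint arm with a two-finger parallel gripper is mounted at the origin on the work surface. World frame = base frame: x ahead of the robot, y to its left, z up, the work surface at z = 0. Lengths are in m, angles in rad, forces in N, time in s.
With the tool pointing down it reaches from about 0.3 to 0.825 m from the base axis. Payload 5.4 kg.
Tool frame: the origin (TCP) lies midway between the tips of the shut fingers; the grasp point (between the pads) lies 19 mm behind it; z points along the fingers, y is the line along which they close (so a half turn about z gives the same grasp; the last joint's range is limited). The gripper opens to 92 mm and grips with 3 to 60 N. Pads are 20 mm wide; open, the fingers measure 128 mm over their backs; the gripper's body (75 mm by 189 mm) begins 69 mm behind the grasp point.
Start: joints at [-1.458, 0.158, 1.597, -0, 1.386, -0.21], TCP at [0.182, -0.545, 0.215] pointing down, gripper open.
Joint ranges: [-2.91, 2.91], [-0.94, 2.29], [0.18, 2.7], [-1.29, 4.43], [0.17, 2.64], [-3, 3]. Speed limits (rad/s): [2.57, 2.57, 3.14, 3.14, 3.14, 3.14].

## Interface

Orientations are given as a 3x3 rotation matrix whose columns are the frame's x, y, z axes.
In Python, from plant import * gives the robot as it stands.
- The arm moves only by the tool apply_moves, never from a script. Its argument "increments" is a list that holds one entry, the list of rows, each a list of 4 numbers: the shift along the tool's x, y, z in cm, then the turn about the tool's z in degrees. A call has exactly 8 rows; each row shifts and turns the commanded pose from where the row before left it, along the tool's axes as they then stand; what a row does not reach is not made up. A row lasts 1/8 s, in which the tool goes at most 62.5 mm and 10.7 degrees, less where a joint would pass 70% of its speed; a pose out of reach is approached as far as the arm can. A call with a gripper value outside its range is refused whole. "grip" is the finger opening in cm, from 0 to 9.19, set as the call begins (left out, the last holds). The fingers move at their own pace and stop on an object; "grip_force" is the grip in N (left out, the last holds). Time passes only in rows, so rows that do not move let the fingers close, or fill a call up. It gives the time, the measured TCP pose, the force, the opening and the grip force at its end, in the units of the state.
- get_state(): the state, without advancing time (a new reading comes with each control period).
- snapshot(name): name is "scene" or "top"; returns a dict with "img" (480x640x3 uint8, red, green, blue), "fx", "fy", "cx", "cy" (pixels), "pose" (4x4, takes a point from camera to world coordinates). Camera axes: x right, y down, z forward; pixel columns grow to the right and rows downward; lengths in m; the calibration is good to about 2 mm. A picture is of the moment at which its call begins. There is no depth.
- close_job(): hands the job in; it is judged then, once.
The state is a dict: "time": time; "joint_pos": joint angles; "dq": joint speeds; "joint_torque": joint torques, N m; "ee_pos": TCP position; "tool_rot": TCP orientation; "ft_force": force on the tool from outside, world axes, zero at the start; "ft_torque": the same for the moment, N m; "opening": finger opening in m; "grasp_force": force on a finger pad.
Only numpy, scipy, OpenCV 4.12 (cv2) and the standard library are available. Lean on these libraries where they do the work, as an engineer would, in place of code of your own. Each camera call takes 0.05 s, during which the arm holds its last target. There are 200 camera calls.

## Task

Put the coasters away: lay the cork coaster flat in the middle of the red plate in the pulled-out tray, then the smaller blue coaster flat and centred on top of it. Then push the tray fully shut, so that its brass lug slides into the dark fork on the cabinet, and take the headed pin from its wooden block and push it down through fork and lug until its flange sits flush on the fork. Keep the stack centred, and leave the basin, the brush and the chopstick rest where they are.

Things in the scene. Friction and masses are not known exactly. Their poses are not given: they have to be found in the camera images.
- cork: loose cork coaster, a flat brown disc 56 mm across and 16 mm thick, about 30 g, lying flat on the ledge; origin at the centre of its underside, z up
- tile: loose blue ceramic coaster, a flat disc 46 mm across and 14 mm thick, about 50 g, lying flat on the ledge; origin at the centre of its underside, z up
- plate: loose red plastic plate lying on the floor of the pulled-out tray: 136 mm across the rim, 14 mm high, flat inside for about 104 mm, its inner floor 4 mm above its origin; origin at the centre of its underside
- cabinet: low plywood cabinet, fixed: 240 mm deep (x), 250 wide (y), top 90 mm high. Origin: centre of its underside; its own -x is the open front, towards the robot, where the tray slides out. On its top at mid-width a dark steel fork opens to the front: two level plates 34 x 36 mm, 6 mm thick, undersides 105 and 125 mm above the ledge, a 13 mm hole through both; a block joins them behind
- tray (a joint): how far the grey tray is pulled out of the cabinet, m; 0 = fully shut at its stop, 0.17 = limit. It slides along the cabinet's x with about 1.5 N friction and light damping and stays where left. Tray 200 mm wide, walls to 36 mm and floor 12 mm above the ledge; plate and stack pass freely under the cabinet's top
- tray_face (a point): point on the robot-side face of the white tray front, mid-width, 86 mm above the ledge. The front is 244 mm wide, 6 to 86 mm above the ledge; above it the same face goes on as a brass upright 30 mm wide, up to 122 mm. Pushing it along the cabinet's +x shuts the tray; shut, this face is 132 mm in front of the cabinet's origin and the fork begins 17 mm behind it
- lug_top (a point): centre of the top of the 13 mm hole in the brass lug, a level plate 8 mm thick (114 to 122 mm above the ledge) that reaches from the top of the upright towards the cabinet. It comes exactly under the fork's hole when the tray is fully shut
- fork_top (a point): centre of the fork's hole at the top face of its upper plate, 131 mm above the ledge; the pin's flange must come to rest here
- pin: loose headed pin, about 60 g, upright in the hole of the wooden block: steel shank 10 mm across and 36 mm long with a tapered tip, then a steel flange 26 mm across and 5 mm thick, then an orange round grip 16 mm across and 30 mm tall (41 to 71 mm above the tip). Origin at the tip, z up along the pin
- pin_flange (a point): centre of the underside of the pin's flange, 36 mm above its tip
- holder: wooden block fixed to the ledge, 60 x 60 x 45 mm, with a 13 mm hole 40 mm deep in its top that holds the pin; the flange rests on the block's top. Origin at the centre of its underside
- basin: bystander: loose shallow white enamel basin, 200 mm across, 50 mm high; origin at the centre of its underside
- brush: bystander: loose green silicone scrubbing brush with a stiff white handle, 190 mm long, 26 mm high, lying on the ledge; origin at mid-length
- rest: bystander: loose wooden chopstick rest, 18 x 55 x 16 mm; origin at the centre of its underside

How it is judged:
By the outcome, as a careful person would: the job done as asked, in the order asked, and still so for the second after the job is handed in, with the robot touching nothing.
It also fails if it takes over 72 s, if anything falls off the work surface, if the arm or the gripper's body presses on something with over 40 N, if the wrist force passes 120 N, or if a joint passes its speed limit or range.

## Working session

There is one attempt and no reset: what is moved stays moved. The work goes in short steps, Python scripts to look and compute and a tool call to move; the robot and the scene stay as the last step left them, time stands still between calls to the robot, and variables do not carry over. Pictures are saved under pics/ and viewed, at most 10 in all, crops included, and the job is handed in when it is done.

Besides the shell and the picture viewer there is one more tool, called after "Call:" in YAML: its name, and indented under it one key for each argument. apply_moves: Moves the arm, as the interface text tells. Its arguments: {"type":"object","properties":{"increments":{"type":"array"},"grip":{"type":"number"},"grip_force":{"type":"number"}},"required":["increments"]}

```bash
ls; mkdir -p pics
python3 - <<'E'
from plant import *
import cv2,pickle
s=get_state();print(s)
for n in("scene","top"):
    d=snapshot(n);pickle.dump(d,open(n+".pkl","wb"));cv2.imwrite(f"pics/{n}0.png",d["img"][:,:,::-1]);print(n,d["fx"],d["fy"],d["cx"],d["cy"],d["pose"])
E
```

```text
pics
{'time': 0.0, 'joint_pos': array([-1.45812828e+00,  1.59035878e-01,  1.59818387e+00, -3.20483837e-05,
        1.38623618e+00, -2.10112298e-01]), 'dq': array([ 8.97223390e-04, -2.26970337e-03, -5.13198050e-04, -9.30903837e-05,
        1.14404199e-03,  1.29441624e-03]), 'joint_torque': array([ 3.04816585e-04, -3.85576379e+01, -3.22105122e+01,  6.99710450e-02,
        3.79523356e-02, -1.45382269e-04]), 'ee_pos': array([ 0.18228469, -0.54468726,  0.21365056]), 'tool_rot': array([[ 9.48355316e-01,  3.17209925e-01, -2.40791802e-04],
       [ 3.17209815e-01, -9.48353583e-01,  1.84791707e-03],
       [ 3.57821867e-04, -1.82886350e-03, -9.99998264e-01]]), 'ft_force': array([-0.52896703,  0.50761751,  0.21275822]), 'ft_torque': array([-0.01616   ,  0.01921502, -0.04424601]), 'grasp_force': 0.0, 'opening': 0.09180731939455139}
scene 592.7066565381991 592.7066565381991 315.9818938376263 240.19786977975096 [[ 0.81644658  0.48475666 -0.31372911  0.95495914]
 [ 0.57727731 -0.67313383  0.46221397 -0.51071783]
 [ 0.01287962 -0.55848171 -0.82941684  1.02927108]
 [ 0.          0.          0.          1.        ]]
top 567.8526078261721 567.8526078261721 321.6129079667961 240.22340133321902 [[ 0.00771566 -0.99710754  0.07561094  0.51536341]
 [-0.99962966 -0.00966422 -0.02543895  0.01413331]
 [ 0.02609609 -0.07538666 -0.99681284  1.3219244 ]
 [ 0.          0.          0.          1.        ]]
```

View pics/top0.png

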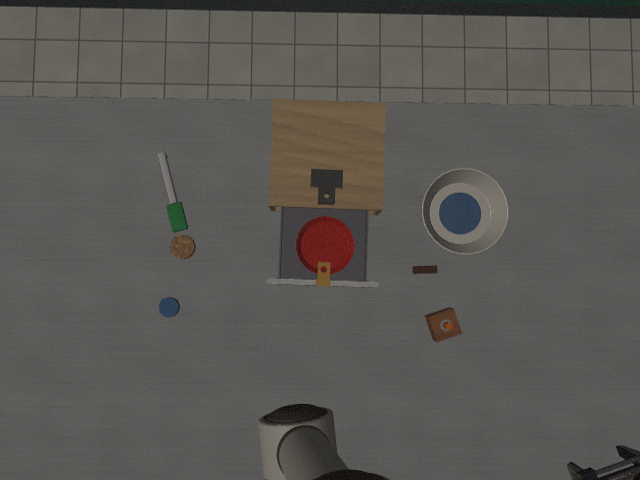

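View pics/scene0.png

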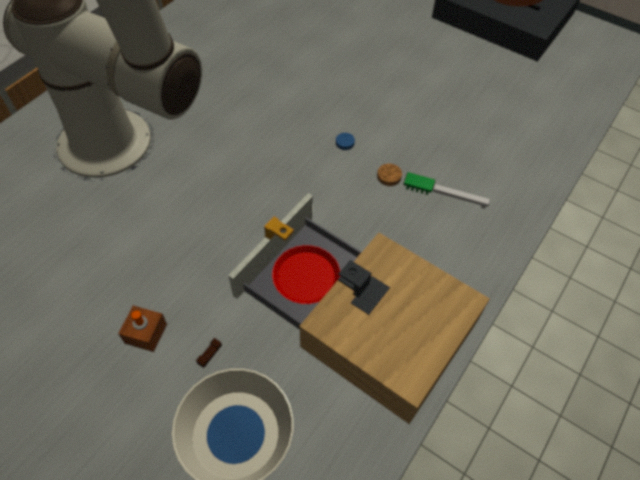

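Top view: cork (182,246), tile (169,307), plate (325,245), lug hole (324,269), fork hole (326,197), pin (446,325). Scene view: cork (390,174), tile (345,141), plate (306,274), pin (137,317). The brush head is close to the cork.

```bash
cat > h.py <<'E'
import numpy as np,cv2,pickle
def ray(d,u,v):
    r=d["pose"][:3,:3]@np.array([(u-d["cx"])/d["fx"],(v-d["cy"])/d["fy"],1]);return d["pose"][:3,3],r
def cast(d,u,v,z):
    o,r=ray(d,u,v);return (o+r*(z-o[2])/r[2])[:2]
def tri(obs):
    A=np.zeros((3,3));b=np.zeros(3)
    for d,u,v in obs:
        o,r=ray(d,u,v);r=r/np.linalg.norm(r);P=np.eye(3)-np.outer(r,r);A+=P;b+=P@o
    return np.linalg.solve(A,b)
def mask(d,hsv,roi):
    h=cv2.cvtColor(d["img"],cv2.COLOR_RGB2HSV);m=cv2.inRange(h,np.array(hsv[0]),np.array(hsv[1]))
    k=np.zeros_like(m);x0,y0,x1,y1=roi;k[y0:y1,x0:x1]=255;return m&k
def blob(d,hsv,roi):
    c=max(cv2.findContours(mask(d,hsv,roi),cv2.RETR_EXTERNAL,cv2.CHAIN_APPROX_NONE)[0],key=cv2.contourArea)
    return c[:,0,:].astype(float)
def wfit(d,c,z):
    p=np.array([cast(d,u,v,z) for u,v in c],np.float32);(x,y),r=cv2.minEnclosingCircle((p*1000).astype(np.float32));return x/1e3,y/1e3,r/1e3,p.mean(0)
E
python3 - <<'E'
from h import *
T=pickle.load(open("top.pkl","rb"));S=pickle.load(open("scene.pkl","rb"))
ob={"cork":([(3,80,50),(20,255,255)],(165,230,200,265),(370,158,402,190),.012),
"tile":([(95,80,40),(125,255,255)],(150,290,190,325),(325,125,365,155),.010),
"plate":([(0,180,60),(4,255,255)],(285,205,365,285),(260,235,350,310),.014),
"pin":([(4,200,120),(14,255,255)],(430,310,465,340),(120,300,165,335),.086),
"holder":([(3,100,30),(16,255,255)],(415,295,475,350),(105,295,180,360),.045),
"lug":([(15,150,80),(28,255,255)],(310,255,340,295),(255,210,300,245),.122),
"brush":([(50,100,40),(80,255,255)],(160,190,195,240),(400,165,440,200),.02)}
for n,(hsv,rt,rs,z) in ob.items():
    for nm,d,r in(("T",T,rt),("S",S,rs)):
        try:
            c=blob(d,hsv,r);x,y,R,m=wfit(d,c,z);print(n,nm,len(c),"circ %.4f %.4f r%.4f"%(x,y,R),m.round(4),c.min(0),c.max(0))
            if n in("holder","brush","lug"):
                p=np.array([cast(d,u,v,z) for u,v in c],np.float32)*1000;print(cv2.minAreaRect(p), cv2.boxPoints(cv2.minAreaRect(p)).round(0).tolist())
        except Exception as e: print(n,nm,e)
a=cv2.resize(T["img"][150:300,255:395],None,fx=4,fy=4,interpolation=cv2.INTER_CUBIC)
b=cv2.resize(S["img"][205:295,225:385],None,fx=4,fy=4,interpolation=cv2.INTER_CUBIC)[:360]
cv2.imwrite("pics/c1.png",cv2.convertScaleAbs(a[:,:,::-1],alpha=1.7));cv2.imwrite("pics/c2.png",cv2.convertScaleAbs(b[:,:,::-1],alpha=1.7))
E
```

```text
cork T 67 circ 0.5976 0.3015 r0.0279 [0.597  0.3012] [170. 235.] [194. 258.]
cork S 66 circ 0.6005 0.2990 r0.0327 [0.5993 0.2989] [377. 163.] [401. 185.]
tile T 55 circ 0.4594 0.3287 r0.0228 [0.4593 0.3285] [159. 298.] [178. 316.]
tile S 48 circ 0.4611 0.3258 r0.0252 [0.4615 0.3261] [336. 133.] [354. 148.]
plate T 257 circ 0.6038 -0.0276 r0.0664 [ 0.5976 -0.0228] [299. 217.] [353. 273.]
plate S 175 circ 0.6001 -0.0216 r0.0670 [ 0.5976 -0.0222] [273. 246.] [339. 303.]
pin T 10 circ 0.4250 -0.2918 r0.0044 [ 0.4252 -0.2925] [447. 324.] [449. 328.]
pin S 25 circ 0.4307 -0.2987 r0.0087 [ 0.4306 -0.2987] [131. 310.] [140. 318.]
holder T 107 circ 0.4253 -0.2923 r0.0446 [ 0.4271 -0.2927] [425. 308.] [461. 341.]
((426.1453857421875, -292.46856689453125), (62.48740768432617, 65.9114761352539), 18.381189346313477) [[386.0, -271.0], [407.0, -334.0], [466.0, -314.0], [445.0, -251.0]]
holder S 128 circ 0.4364 -0.3028 r0.0504 [ 0.4373 -0.3018] [119. 306.] [165. 350.]
((437.2496337890625, -301.75042724609375), (75.37226104736328, 72.99153900146484), 18.775487899780273) [[390.0, -279.0], [413.0, -348
[... 315 characters left out ...]
.0272 [ 0.5397 -0.0233] [265. 217.] [293. 238.]
((539.5958862304688, -23.489421844482422), (30.416486740112305, 50.19044876098633), 89.08811950683594) [[514.0, -38.0], [564.0, -39.0], [565.0, -9.0], [515.0, -8.0]]
brush T 78 circ 0.6654 0.3140 r0.0345 [0.6654 0.314 ] [167. 202.] [186. 231.]
((665.3388061523438, 313.70782470703125), (62.92782211303711, 35.22675704956055), 15.404219627380371) [[630.0, 322.0], [640.0, 288.0], [700.0, 305.0], [691.0, 339.0]]
brush S 75 circ 0.6673 0.3118 r0.0343 [0.6678 0.3109] [404. 173.] [434. 191.]
((668.2599487304688, 309.66162109375), (63.33797073364258, 42.74845886230469), 16.871232986450195) [[632.0, 321.0], [644.0, 280.0], [705.0, 298.0], [692.0, 339.0]]
```

View pics/c1.png

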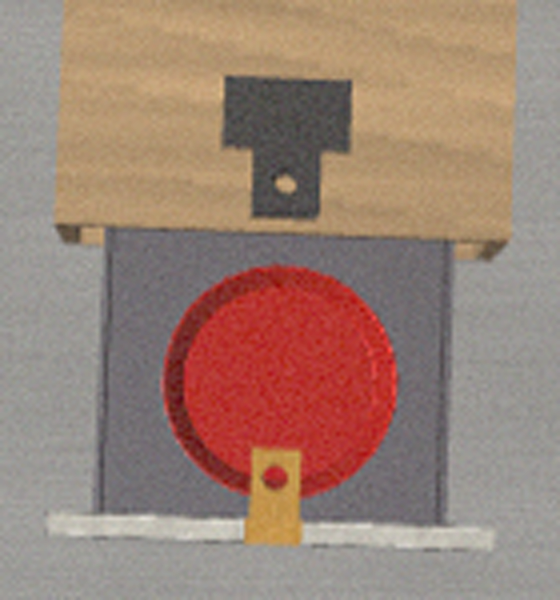

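View pics/c2.png

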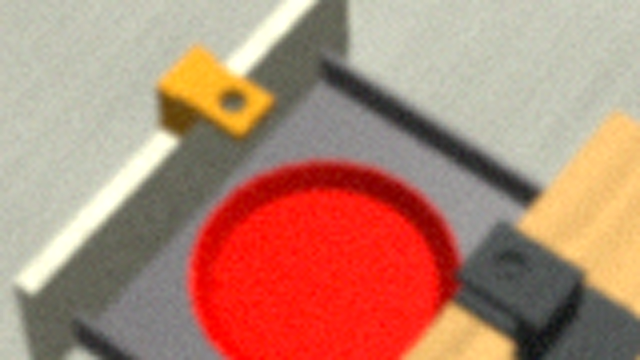

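Crop 1: lug hole at about (275,477), fork hole at (286,184), and the plate spans x 163–398 with its top at 265. Crop 2: lug hole at (232,99), fork hole at (515,261). Next I convert these to world points.

Run:
```python
from h import *
T=pickle.load(open("top.pkl","rb"));S=pickle.load(open("scene.pkl","rb"))
f=lambda x,y,ox,oy:((x+.5)/4-.5+ox,(y+.5)/4-.5+oy)
for n,t,s,z in(("lug",f(275,477,255,150),f(232,99,225,205),.122),("fork",f(286,184,255,150),f(515,261,225,205),.131)):
    print(n,cast(T,*t,z),cast(S,*s,z),tri([(T,*t),(S,*s)]))
# plate rim: robust circle fit on hull points
for nm,d,r in(("T",T,(285,205,365,285)),("S",S,(260,235,350,310))):
    c=blob(d,[(0,150,40),(8,255,255)],r);h=c
    p=np.array([cast(d,u,v,.024) for u,v in h])
    for _ in range(15):
        A=np.c_[2*p,np.ones(len(p))];q=np.linalg.lstsq(A,(p**2).sum(1),rcond=None)[0];R=np.sqrt(q[2]+q[:2]@q[:2]);e=np.abs(np.hypot(*(p-q[:2]).T)-R);k=e<max(.0025,.0)
        if k.sum()<40:k=e<np.median(e)*2
        p=p[k]
    print("plate",nm,q[:2],R,len(p))
# pin grip
for nm,d,r in(("T",T,(430,310,465,340)),("S",S,(120,300,165,335))):
    h=cv2.cvtColor(d["img"],cv2.COLOR_RGB2HSV);print(nm,h[(r[1]+r[3])//2-6:(r[1]+r[3])//2+6:2,(r[0]+r[2])//2-8:(r[0]+r[2])//2+10:2].tolist() if nm=="T" else "")
b=cv2.resize(T["img"][295:355,410:480],None,fx=5,fy=5,interpolation=cv2.INTER_CUBIC)
e=cv2.resize(S["img"][295:355,105:175],None,fx=5,fy=5,interpolation=cv2.INTER_CUBIC)
cv2.imwrite("pics/c3.png",cv2.convertScaleAbs(np.hstack([b,e])[:,:,::-1],alpha=1.6))
```

```text
lug [ 0.54573495 -0.02068005] [ 0.54717972 -0.02162435] [ 0.54598441 -0.02058347  0.11976974]
fork [ 0.70047076 -0.02508338] [ 0.70542573 -0.02315252] [ 0.70287274 -0.02364081  0.1288298 ]
plate T [ 0.60469881 -0.02667504] 0.06390502656646119 87
plate S [ 0.60340486 -0.02673833] 0.06568809400464078 154
T [[[13, 145, 86], [12, 135, 87], [11, 116, 81], [18, 38, 81], [10, 75, 88], [10, 144, 92], [11, 147, 87], [11, 142, 88], [11, 148, 88]], [[10, 133, 90], [16, 41, 80], [60, 3, 93], [19, 23, 90], [15, 12, 85], [68, 11, 95], [10, 127, 88], [11, 140, 91], [13, 139, 86]], [[11, 153, 85], [105, 6, 92], [9, 138, 94], [10, 161, 81], [12, 201, 108], [11, 197, 128], [12, 159, 104], [12, 141, 83], [10, 132, 85]], [[12, 138, 85], [105, 11, 93], [10, 165, 102], [11, 175, 92], [12, 204, 125], [12, 200, 125], [12, 206, 126], [11, 143, 84], [10, 137, 82]], [[12, 150, 90], [60, 8, 93], [13, 64, 96], [11, 186, 93], [12, 194, 130], [11, 191, 124], [11, 192, 129], [11, 138, 87], [11, 135, 85]], [[10, 136, 86], [13, 101, 83], [15, 6, 91], [150, 7, 78], [11, 110, 102], [10, 162, 120], [11, 169, 92], [12, 128, 82], [9, 119, 88]]]
S
```

View pics/c3.png

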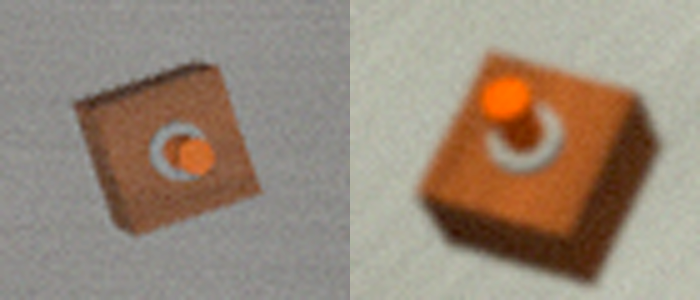

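Crop 3: pin cap at (197,157) in the top half and (157,100) in the scene half. Now the tray yaw, then the first move.

```bash
cat >> h.py <<'E'
def need(x,y,z):
    from plant import get_state
    s=get_state();R=s["tool_rot"];e=np.array([x,y,z])-s["ee_pos"]
    print("t%.2f pos"%s["time"],s["ee_pos"].round(4),"yaw %.2f"%np.degrees(np.arctan2(R[1,0],R[0,0])),"need cm",(R.T@e*100).round(2),"F",s["ft_force"].round(1),"open %.4f g %.1f"%(s["opening"],s["grasp_force"]))
E
python3 - <<'E'
from h import *
T=pickle.load(open("top.pkl","rb"));S=pickle.load(open("scene.pkl","rb"))
f=lambda x,y,ox,oy,k=4:((x+.5)/k-.5+ox,(y+.5)/k-.5+oy)
def ang(p,q):
    w=q-p;return np.degrees(np.arctan2(w[1],w[0]))
print("board",ang(cast(T,*f(50,515,255,150),.086),cast(T,*f(495,531,255,150),.086))+90, "cab", ang(cast(T,*f(57,221,255,150),.09),cast(T,*f(505,239,255,150),.09))+90)
print("board S",ang(cast(S,*f(318,0,225,205),.086),cast(S,*f(18,280,225,205),.086))+90)
t=f(197,157,410,295,5);s=f(157,100,105,295,5);print("pin",cast(T,*t,.080),cast(S,*s,.080),tri([(T,*t),(S,*s)]))
E
```

```text
board -1.6037543506107141 cab -1.6734521608541257
board S -4.583412856086653
pin [ 0.42457364 -0.29704215] [ 0.42874926 -0.29802847] [ 0.42494989 -0.2975474   0.07473086]
```

Call:
apply_moves:
  increments:
    - [[0,0,0,10],[0,0,0,9.8],[2.5,-5.5,0,0],[2.5,-5.5,0,0],[2.5,-5.5,0,0],[2.5,-5.5,0,0],[2.5,-5.5,0,0],[2.5,-5.5,0,0]]
  grip: 8

```text
time: 1.1
ee_pos: [0.3402, -0.2168, 0.2144]
tool_rot: [[1.0, -0.023, 0.0], [-0.023, -1.0, 0.0], [0.0, -0.0, -1.0]]
ft_force: [0.5, -0.2, 0.5]
opening: 0.0799
grasp_force: 0.0
```

Call:
apply_moves:
  increments:
    - [[2.5,-5.6,0,0],[2.5,-5.6,0,0],[2.5,-5.6,0,0],[2.5,-5.6,0,0],[2.5,-5.6,0,0],[2.5,-5.6,0,0],[2.5,-5.6,0,0],[2.5,-5.6,0,0]]

```text
time: 2.1
ee_pos: [0.5504, 0.2265, 0.2141]
tool_rot: [[1.0, -0.022, -0.0], [-0.022, -1.0, -0.0], [-0.0, 0.0, -1.0]]
ft_force: [0.8, -0.6, 0.3]
opening: 0.0802
grasp_force: 0.0
```

```bash
python3 -c "
from h import *
need(.599,.300,.008)"
```

```text
t2.10 pos [0.5504 0.2265 0.2141] yaw -1.29 need cm [ 4.71 -7.46 20.61] F [ 0.8 -0.6  0.3] open 0.0802 g 0.0
```

Call:
apply_moves:
  increments:
    - [[2.3,-3.7,2,0],[2.3,-3.7,3,0],[0,0,4.5,0],[0,0,4.5,0],[0,0,2,0],[0,0,0,0],[0,0,0,0],[0,0,0,0]]

```text
time: 3.1
ee_pos: [0.5993, 0.2978, 0.0571]
tool_rot: [[1.0, -0.023, 0.004], [-0.023, -1.0, 0.001], [0.004, -0.001, -1.0]]
ft_force: [-0.1, -0.6, 0.3]
opening: 0.0801
grasp_force: 0.0
```

Run:
```python
from h import *
from plant import *
need(.599,.300,.008)
T=snapshot("top");S=snapshot("scene")
a=cv2.resize(T["img"][200:290,130:240],None,fx=4,fy=4);b=cv2.resize(S["img"][120:210,330:420],None,fx=4,fy=4)
cv2.imwrite("pics/d1.png",cv2.convertScaleAbs(np.hstack([a,b])[:,:,::-1],alpha=1.5))
```

```text
t3.10 pos [0.5993 0.2978 0.0571] yaw -1.31 need cm [-0.05 -0.21  4.91] F [-0.1 -0.6  0.3] open 0.0801 g 0.0
```

View pics/d1.png

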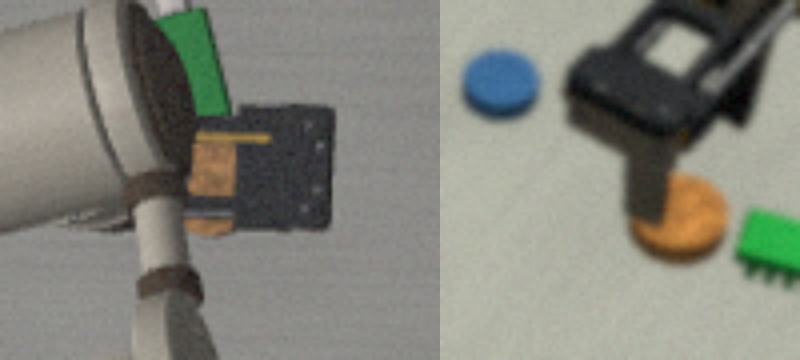

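The tool is above the cork and clear of the brush. Descend and grip.

Call:
apply_moves:
  increments:
    - [[0,-0.1,2,0],[0,0,2,0],[0,0,0.9,0],[0,0,0,0],[0,0,0,0],[0,0,0,0],[0,0,0,0],[0,0,0,0]]

```text
time: 4.2
ee_pos: [0.5979, 0.2985, 0.0059]
tool_rot: [[1.0, -0.023, 0.0], [-0.023, -1.0, 0.0], [0.0, -0.0, -1.0]]
ft_force: [-0.2, 0.1, 0.9]
opening: 0.08
grasp_force: 0.0
```

Call:
apply_moves:
  increments:
    - [[0,0,0,0],[0,0,0,0],[0,0,0,0],[0,0,0,0],[0,0,0,0],[0,0,-1,0],[0,0,-2,0],[0,0,-4,0]]
  grip: 4.5
  grip_force: 12

```text
time: 5.2
ee_pos: [0.5967, 0.2981, 0.076]
tool_rot: [[1.0, -0.023, -0.003], [-0.023, -1.0, -0.001], [-0.002, 0.001, -1.0]]
ft_force: [1.1, 0.8, -0.1]
opening: 0.0555
grasp_force: 12.0
```

Call:
apply_moves:
  increments:
    - [[0,0,-6,0],[0,0,-6,0],[0,5.5,-2,0],[0,5.5,0,0],[0,5.5,0,0],[0,5.5,0,0],[0,0,0,0],[0,0,0,0]]

```text
time: 6.2
ee_pos: [0.593, 0.0789, 0.2169]
tool_rot: [[1.0, -0.023, 0.002], [-0.023, -1.0, 0.0], [0.002, -0.0, -1.0]]
ft_force: [0.2, -0.2, -0.4]
opening: 0.0557
grasp_force: 12.0
```

Run:
```python
from h import *
from plant import *
need(.604,-.0267,.18)
T=snapshot("top");S=snapshot("scene");pickle.dump((T,S),open("g1.pkl","wb"))
cv2.imwrite("pics/d2.png",cv2.convertScaleAbs(np.hstack([T["img"][150:330,150:400],S["img"][60:240,250:550]])[:,:,::-1],alpha=1.5))
```

```text
t6.20 pos [0.593  0.0789 0.2169] yaw -1.32 need cm [ 1.34 10.53  3.69] F [ 0.2 -0.2 -0.4] open 0.0557 g 12.0
```

View pics/d2.png

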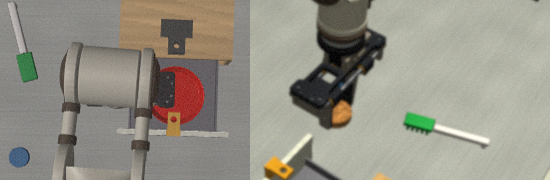

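Call:
apply_moves:
  increments:
    - [[1,5.2,0,0],[1,5.2,3,0],[0,0,4,0],[0,0,4,0],[0,0,3,0],[0,0,0,0],[0,0,0,0],[0,0,0,0]]

```text
time: 7.3
ee_pos: [0.6119, -0.0258, 0.0778]
tool_rot: [[1.0, -0.022, 0.004], [-0.022, -1.0, -0.001], [0.004, 0.001, -1.0]]
ft_force: [-0.1, 0.7, -0.3]
opening: 0.0556
grasp_force: 12.0
```

Run:
```python
from h import *
from plant import *
need(.605,-.0267,.0235)
T=snapshot("top");S=snapshot("scene");pickle.dump((T,S),open("g1.pkl","wb"))
cv2.imwrite("pics/d3.png",cv2.convertScaleAbs(np.hstack([cv2.resize(T["img"][180:300,260:400],None,fx=2.5,fy=2.5),cv2.resize(S["img"][190:310,220:380],None,fx=2.5,fy=2.5)])[:,:,::-1],alpha=1.5))
```

```text
t7.30 pos [ 0.6119 -0.0258  0.0778] yaw -1.27 need cm [-0.71  0.1   5.43] F [-0.1  0.7 -0.3] open 0.0556 g 12.0
```

View pics/d3.png

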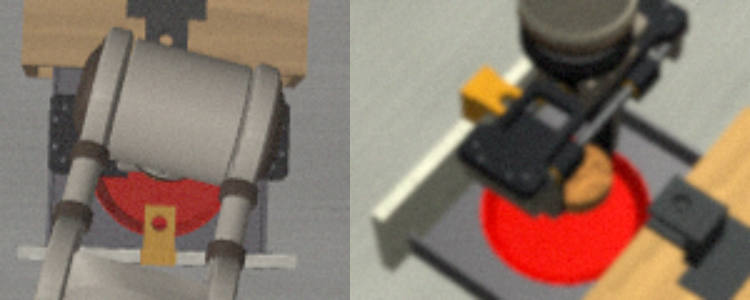

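The cork is above the plate, and the gripper body passes beside the lug. Lower it, shift, then place.

Call:
apply_moves:
  increments:
    - [[0,0.1,2,0],[0,0,2,0],[0,0,1,0],[0,0,0,0],[-0.3,0,0,0],[-0.3,0,0,0],[0,0,0,0],[0,0,0,0]]

```text
time: 8.4
ee_pos: [0.6045, -0.0268, 0.026]
tool_rot: [[1.0, -0.023, 0.001], [-0.023, -1.0, -0.0], [0.001, 0.0, -1.0]]
ft_force: [-0.7, 0.0, 0.0]
opening: 0.0555
grasp_force: 12.0
```

```bash
python3 -c "
from h import *
need(.6045,-.0267,.0222)"
```

```text
t8.40 pos [ 0.6045 -0.0268  0.026 ] yaw -1.30 need cm [-0.   -0.01  0.38] F [-0.7  0.   0. ] open 0.0555 g 12.0
```

Call:
apply_moves:
  increments:
    - [[0,0,0.2,0],[0,0,0.15,0],[0,0,0,0],[0,0,0,0],[0,0,0,0],[0,0,0,0],[0,0,0,0],[0,0,0,0]]

```text
time: 9.4
ee_pos: [0.6043, -0.0268, 0.0221]
tool_rot: [[1.0, -0.023, 0.0], [-0.023, -1.0, -0.0], [0.0, 0.0, -1.0]]
ft_force: [-0.6, 0.7, 0.0]
opening: 0.0557
grasp_force: 12.0
```

Call:
apply_moves:
  increments:
    - [[0,0,0,0],[0,0,0,0],[0,0,0,0],[0,0,-1,0],[0,0,-2,0],[0,0,-4,0],[0,0,-6,0],[0,0,-6,0]]
  grip: 6

```text
time: 10.4
ee_pos: [0.6043, -0.0268, 0.2157]
tool_rot: [[1.0, -0.023, 0.002], [-0.023, -1.0, -0.0], [0.002, 0.0, -1.0]]
ft_force: [0.8, 0.3, 0.3]
opening: 0.0601
grasp_force: 0.0
```

```bash
python3 -c "
from h import *
need(.460,.327,.2)"
```

```text
t10.40 pos [ 0.6043 -0.0268  0.2157] yaw -1.30 need cm [-15.23 -35.04   1.53] F [0.8 0.3 0.3] open 0.0601 g 0.0
```

Call:
apply_moves:
  increments:
    - [[-2.2,-5,0,0],[-2.2,-5,0,0],[-2.2,-5,0,0],[-2.2,-5,0,0],[-2.2,-5,0,0],[-2.2,-5,0,0],[-2,-5,0,0],[0,0,4,0]]
  grip: 7

```text
time: 11.4
ee_pos: [0.4616, 0.3311, 0.1772]
tool_rot: [[1.0, -0.018, 0.009], [-0.018, -1.0, 0.005], [0.009, -0.005, -1.0]]
ft_force: [1.7, -0.8, 0.1]
opening: 0.0701
grasp_force: 0.0
```

```bash
cat > m.py <<'E'
from h import *
from plant import *
def circ(p,tol=.0015):
    c0=np.median(p,0)
    for _ in range(20):
        q=np.linalg.lstsq(np.c_[2*p,np.ones(len(p))],(p**2).sum(1),rcond=None)[0];R=np.sqrt(q[2]+q[:2]@q[:2]);e=np.abs(np.hypot(*(p-q[:2]).T)-R);k=e<tol
        if k.sum()<25:k=e<=np.median(e)*1.5
        p=p[k]
    return q[:2].round(4),R.round(4),len(p)
def meas(tag):
    T=snapshot("top");S=snapshot("scene");pickle.dump((T,S),open(tag+".pkl","wb"))
    for nm,d,r in(("T",T,(285,170,365,285)),("S",S,(260,200,350,310))):
        for n,hsv,z in(("plate",[(0,150,30),(9,255,255)],.025),("cork",[(9,60,40),(22,235,255)],.032),("tile",[(95,80,40),(125,255,255)],.046)):
            try:
                rr=r if n=="plate" else (r[0]+20,r[1]+15,r[2]-15,r[3]-20)
                c=blob(d,hsv,rr);p=np.array([cast(d,u,v,z) for u,v in c]);print(n,nm,*circ(p),"mean",p.mean(0).round(4),len(c))
            except Exception as e:print(n,nm,e)
    return T,S
E
python3 - <<'E'
from m import *
need(.460,.327,.004)
T,S=meas("p1")
cv2.imwrite("pics/d4.png",cv2.convertScaleAbs(np.hstack([cv2.resize(T["img"][180:300,260:400],None,fx=2.5,fy=2.5),cv2.resize(S["img"][190:310,220:380],None,fx=2.5,fy=2.5)])[:,:,::-1],alpha=1.5))
E
```

```text
t11.40 pos [0.4616 0.3311 0.1772] yaw -1.01 need cm [-0.32  0.5  17.32] F [ 1.7 -0.8  0.1] open 0.0701 g 0.0
plate T [ 0.6053 -0.0262] 0.0634 61 mean [ 0.5972 -0.0237] 202
cork T [ 0.7294 -0.0304] 0.0508 27 mean [ 0.7101 -0.0304] 167
tile T max() iterable argument is empty
plate S [ 0.6034 -0.0273] 0.0655 118 mean [ 0.6025 -0.0275] 180
cork S [ 0.6077 -0.0299] 0.0277 57 mean [ 0.6078 -0.0303] 75
tile S max() iterable argument is empty
```

Run:
```python
from m import *
T,S=pickle.load(open("p1.pkl","rb"))
for nm,d,r in(("T",T,(290,212,362,262)),("S",S,(260,235,350,310))):
    h=cv2.cvtColor(d["img"],cv2.COLOR_RGB2HSV)
    a=blob(d,[(9,60,40),(22,255,255)],r);print(nm,"cork px",a.min(0),a.max(0),a.mean(0))
    for z in (.024,.028,.032):
        p=np.array([cast(d,u,v,z) for u,v in a]);print(" cork z",z,*circ(p),"mid",((p.min(0)+p.max(0))/2).round(4))
    R=blob(d,[(0,130,20),(9,255,255)],(r[0]-10,r[1]-5,r[2]+10,r[3]+22));print("plate px",R.min(0),R.max(0))
    for z in (.016,.020,.026):
        p=np.array([cast(d,u,v,z) for u,v in R]);print(" plate z",z,*circ(p),"min",p.min(0).round(4),"max",p.max(0).round(4))
t=T["img"][205:280,288:364];s=S["img"][238:310,260:350]
t=cv2.resize(t,None,fx=5,fy=5,interpolation=cv2.INTER_CUBIC);s=cv2.resize(s,(470,375),interpolation=cv2.INTER_CUBIC)
cv2.imwrite("pics/d5.png",cv2.convertScaleAbs(np.hstack([t,s[:375]])[:,:800,::-1],alpha=1.5))
```

```text
T cork px [313. 233.] [336. 256.] [324.83333333 244.5       ]
 cork z 0.024 [ 0.6041 -0.0261] 0.0265 66 mid [ 0.6041 -0.0257]
 cork z 0.028 [ 0.6038 -0.026 ] 0.0265 66 mid [ 0.6038 -0.0256]
 cork z 0.032 [ 0.6036 -0.0258] 0.0264 66 mid [ 0.6035 -0.0255]
plate px [296. 216.] [354. 273.]
 plate z 0.016 [ 0.606  -0.0266] 0.0641 61 min [ 0.5388 -0.0941] max [0.6707 0.0399]
 plate z 0.02 [ 0.6057 -0.0264] 0.0639 61 min [ 0.5387 -0.0937] max [0.6702 0.0398]
 plate z 0.026 [ 0.6053 -0.0263] 0.0637 61 min [ 0.5386 -0.0932] max [0.6695 0.0397]
S cork px [313. 280.] [349. 309.] [334.63 299.18]
 cork z 0.024 [ 0.6737 -0.0352] 0.0343 10 mid [ 0.6881 -0.0414]
 cork z 0.028 [ 0.6748 -0.0371] 0.0342 10 mid [ 0.6892 -0.0432]
 cork z 0.032 [ 0.6759 -0.039 ] 0.034 10 mid [ 0.6902 -0.0451]
plate px [272. 245.] [339. 303.]
 plate z 0.016 [ 0.6002 -0.0226] 0.0667 112 min [ 0.5328 -0.0905] max [0.6603 0.045 ]
 plate z 0.02 [ 0.6016 -0.0245] 0.0664 112 min [ 0.5345 -0.0922] max [0.6615 0.0428]
 plate z 0.026 [ 0.6038 -0.0275] 0.066 114 min [ 0.537  -0.0947] max [0.6632 0.0395]
```

Call:
apply_moves:
  increments:
    - [[0,0,4,0],[0,0,5,0],[0,0,4,0],[0,0,2,0],[0,0,1.5,0],[0,0,0.5,0],[0,0,0,0],[0,0,0,0]]

```text
time: 12.5
ee_pos: [0.4612, 0.327, 0.0033]
tool_rot: [[1.0, -0.023, 0.002], [-0.023, -1.0, 0.001], [0.002, -0.001, -1.0]]
ft_force: [0.3, 0.5, 0.1]
opening: 0.0697
grasp_force: 0.0
```

Call:
apply_moves:
  increments:
    - [[0,0,0,0],[0,0,0,0],[0,0,0,0],[0,0,0,0],[0,0,0,0],[0,0,-1,0],[0,0,-2,0],[0,0,-4,0]]
  grip: 3.5

```text
time: 13.5
ee_pos: [0.4592, 0.326, 0.0725]
tool_rot: [[1.0, -0.023, -0.003], [-0.023, -1.0, -0.001], [-0.003, 0.001, -1.0]]
ft_force: [0.3, 0.4, -0.6]
opening: 0.0451
grasp_force: 12.0
```

Call:
apply_moves:
  increments:
    - [[0,0,-5,0],[0,0,-5,0],[2.2,5,0,0],[2.2,5,0,0],[2.2,5,0,0],[2.2,5,0,0],[2.2,5,0,0],[2.2,5,0,0]]

```text
time: 14.5
ee_pos: [0.5862, 0.0219, 0.1739]
tool_rot: [[1.0, -0.023, 0.002], [-0.023, -1.0, -0.0], [0.002, 0.0, -1.0]]
ft_force: [0.0, 0.5, -0.2]
opening: 0.0455
grasp_force: 12.0
```

```bash
python3 -c "
from h import *
need(.6043,-.0268,.038)"
```

```text
t14.50 pos [0.5862 0.0219 0.1739] yaw -1.31 need cm [ 1.9   4.82 13.59] F [ 0.   0.5 -0.2] open 0.0455 g 12.0
```

Call:
apply_moves:
  increments:
    - [[1,4.8,0,0],[1.3,0,4,0],[0,0,4,0],[0,0,3,0],[0,0,1.5,0],[0,0,0,0],[0,0,0,0],[0,0,0,0]]

```text
time: 15.5
ee_pos: [0.6085, -0.0251, 0.0488]
tool_rot: [[1.0, -0.023, 0.003], [-0.023, -1.0, -0.001], [0.003, 0.001, -1.0]]
ft_force: [-0.2, -0.5, -0.2]
opening: 0.0456
grasp_force: 12.0
```

```bash
python3 -c "
from h import *
need(.6043,-.0268,.0365)"
```

```text
t15.50 pos [ 0.6085 -0.0251  0.0488] yaw -1.30 need cm [-0.42  0.18  1.23] F [-0.2 -0.5 -0.2] open 0.0456 g 12.0
```

Call:
apply_moves:
  increments:
    - [[-0.4,0.1,0.4,0],[0,0,0.4,0],[0,0,0,0],[0,0,0,0],[0,0,0,0],[0,0,0,0],[0,0,0,0],[0,0,0,0]]

```text
time: 16.5
ee_pos: [0.6034, -0.0258, 0.0391]
tool_rot: [[1.0, -0.023, 0.0], [-0.023, -1.0, -0.0], [0.0, 0.0, -1.0]]
ft_force: [-0.4, -0.7, -0.6]
opening: 0.0456
grasp_force: 12.0
```

```bash
python3 -c "
from h import *
need(.6043,-.0268,.0358)"
```

```text
t16.50 pos [ 0.6034 -0.0258  0.0391] yaw -1.31 need cm [0.1  0.1  0.33] F [-0.4 -0.7 -0.6] open 0.0456 g 12.0
```

Call:
apply_moves:
  increments:
    - [[0.1,0.1,0,0],[0,0,0.15,0],[0,0,0.15,0],[0,0,0,0],[0,0,0,0],[0,0,0,0],[0,0,0,0],[0,0,0,0]]

```text
time: 17.5
ee_pos: [0.6043, -0.0268, 0.0361]
tool_rot: [[1.0, -0.023, 0.0], [-0.023, -1.0, 0.0], [0.0, -0.0, -1.0]]
ft_force: [-0.1, 0.1, -1.1]
opening: 0.0452
grasp_force: 12.0
```

Call:
apply_moves:
  increments:
    - [[0,0,0,0],[0,0,0,0],[0,0,0,0],[0,0,-1,0],[0,0,-2,0],[0,0,-4,0],[0,0,-4,0],[0,0,-4,0]]
  grip: 5.6

```text
time: 18.5
ee_pos: [0.6046, -0.0268, 0.1894]
tool_rot: [[1.0, -0.023, 0.002], [-0.023, -1.0, -0.001], [0.002, 0.0, -1.0]]
ft_force: [-0.3, -0.0, 0.1]
opening: 0.0557
grasp_force: 0.0
```

```bash
python3 -c "
from h import *
need(.45,-.0185,.19)"
```

```text
t18.50 pos [ 0.6046 -0.0268  0.1894] yaw -1.30 need cm [-15.48  -0.48  -0.09] F [-0.3 -0.   0.1] open 0.0557 g 0.0
```

Call:
apply_moves:
  increments:
    - [[-4,0,0,0],[-5,0,0,0],[-5,-0.4,0,0],[0,0,4,0],[0,0,4,0],[0,0,3.5,0],[0,0,0,0],[0,0,0,0]]
  grip: 0

```text
time: 19.5
ee_pos: [0.4659, -0.02, 0.0733]
tool_rot: [[1.0, -0.023, 0.003], [-0.023, -1.0, -0.001], [0.003, 0.001, -1.0]]
ft_force: [-0.7, 0.2, 0.4]
opening: 0.0006
grasp_force: 0.0
```

Run:
```python
from m import *
need(.50,-.0195,.072)
T=snapshot("top");S=snapshot("scene");pickle.dump((T,S),open("p2.pkl","wb"))
for nm,d,r,r2 in(("T",T,(290,212,362,262),(280,200,370,285)),("S",S,(280,235,340,295),(260,230,350,310))):
    for n,hsv,zz,rr in(("tile",[(95,80,40),(125,255,255)],(.037,.046),r),("cork",[(9,60,40),(22,255,255)],(.026,.032),r),("plate",[(0,130,20),(9,255,255)],(.020,.026),r2)):
      for z in zz:
        try:
            a=blob(d,hsv,rr);p=np.array([cast(d,u,v,z) for u,v in a]);print(nm,n,z,*circ(p),"mid",((p.min(0)+p.max(0))/2).round(4),len(a))
        except Exception as e:print(nm,n,e)
t=T["img"][205:305,280:370];s=S["img"][208:308,255:345]
v=[cv2.resize(i,(400,444),interpolation=cv2.INTER_CUBIC) for i in(t,s)]
cv2.imwrite("pics/d6.png",cv2.convertScaleAbs(np.hstack(v)[:,:,::-1],alpha=1.5))
```

```text
t19.50 pos [ 0.4659 -0.02    0.0733] yaw -1.30 need cm [ 3.41 -0.13  0.14] F [-0.7  0.2  0.4] open 0.0006 g 0.0
T tile 0.037 [ 0.6034 -0.0263] 0.0208 53 mid [ 0.6032 -0.0264] 54
T tile 0.046 [ 0.6028 -0.026 ] 0.0207 53 mid [ 0.6026 -0.0261] 54
T cork 0.026 [ 0.6039 -0.0261] 0.0265 67 mid [ 0.604  -0.0256] 67
T cork 0.032 [ 0.6035 -0.0259] 0.0264 67 mid [ 0.6035 -0.0255] 67
T plate 0.02 [ 0.6055 -0.0267] 0.0638 68 mid [ 0.6045 -0.027 ] 210
T plate 0.026 [ 0.6051 -0.0265] 0.0635 68 mid [ 0.6041 -0.0268] 210
S tile 0.037 [ 0.6036 -0.0257] 0.0214 52 mid [ 0.6035 -0.0256] 58
S tile 0.046 [ 0.6068 -0.0301] 0.0212 52 mid [ 0.6067 -0.03  ] 58
S cork 0.026 [ 0.6076 -0.0296] 0.0259 45 mid [ 0.608 -0.03 ] 78
S cork 0.032 [ 0.6096 -0.0325] 0.0257 45 mid [ 0.6101 -0.0329] 78
S plate 0.02 [ 0.6017 -0.0247] 0.0664 119 mid [ 0.5981 -0.0247] 178
S plate 0.026 [ 0.6038 -0.0276] 0.066 119 mid [ 0.6002 -0.0276] 178
```

View pics/d6.png

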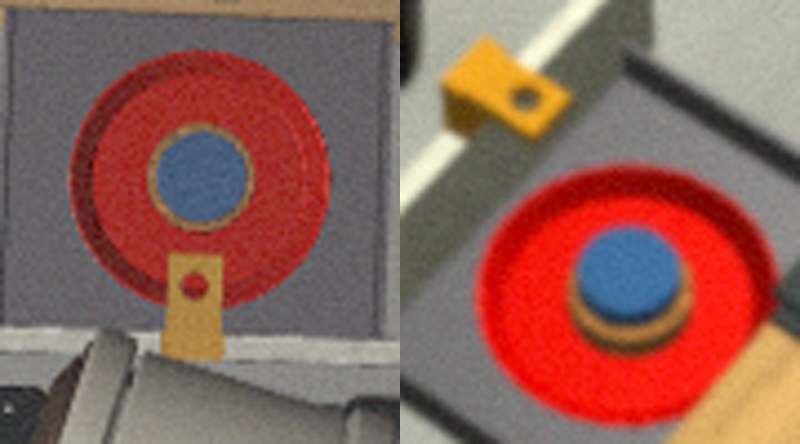

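Top half: tile centre (201,178), plate centre (200,180), so the stack is well centred. Now push the tray.

Call:
apply_moves:
  increments:
    - [[1,0,0,0],[1,0,0,0],[0.5,0,0,0],[0.3,0,0,0],[0.3,0,0,0],[0.3,0,0,0],[0.3,0,0,0],[0.3,0,0,0]]

```text
time: 20.6
ee_pos: [0.5042, -0.0205, 0.071]
tool_rot: [[1.0, -0.023, -0.001], [-0.023, -1.0, 0.0], [-0.001, -0.0, -1.0]]
ft_force: [-1.5, -0.6, 0.8]
opening: 0.0007
grasp_force: 0.9
```

Call:
apply_moves:
  increments:
    - [[0.4,0,0,0],[0.5,0,0,0],[0.6,0,0,0],[0.6,0,0,0],[0.6,0,0,0],[0.6,0,0,0],[0.6,0,0,0],[0.6,0,0,0]]

```text
time: 21.6
ee_pos: [0.5497, -0.0215, 0.071]
tool_rot: [[1.0, -0.023, -0.0], [-0.023, -1.0, 0.0], [-0.0, -0.0, -1.0]]
ft_force: [-2.1, -1.2, -0.5]
opening: 0.0004
grasp_force: 0.9
```

Run:
```python
from m import *
need(.655,-.0235,.072)
d=snapshot("scene");a=blob(d,[(15,150,80),(28,255,255)],(255,200,340,265));p=np.array([cast(d,u,v,.122) for u,v in a]);print("lug",p.min(0),p.max(0))
```

```text
t21.60 pos [ 0.5497 -0.0215  0.071 ] yaw -1.30 need cm [10.53 -0.04 -0.1 ] F [-2.1 -1.2 -0.5] open 0.0004 g 0.9
lug [ 0.5609716  -0.03993302] [ 0.61347418 -0.00852647]
```

Call:
apply_moves:
  increments:
    - [[0.6,0,0,0],[0.6,0,0,0],[0.6,0,0,0],[0.6,0,0,0],[0.6,0,0,0],[0.6,0,0,0],[0.6,0,0,0],[0.6,0,0,0]]

```text
time: 22.65
ee_pos: [0.5978, -0.0227, 0.0711]
tool_rot: [[1.0, -0.023, 0.0], [-0.023, -1.0, -0.0], [0.0, 0.0, -1.0]]
ft_force: [-1.4, -1.1, 0.9]
opening: 0.0006
grasp_force: 1.0
```

Call:
apply_moves:
  increments:
    - [[0.6,0,0,0],[0.6,0,0,0],[0.6,0,0,0],[0.6,0,0,0],[0.6,0,0,0],[0.5,0,0,0],[0.4,0,0,0],[0.3,0,0,0]]

```text
time: 23.65
ee_pos: [0.6396, -0.0235, 0.071]
tool_rot: [[1.0, -0.023, -0.0], [-0.023, -1.0, 0.0], [-0.0, -0.0, -1.0]]
ft_force: [-1.3, -1.6, 0.5]
opening: 0.0006
grasp_force: 0.8
```

Call:
apply_moves:
  increments:
    - [[0.2,0,0,0],[0.2,0,0,0],[0.2,0,0,0],[0.2,0,0,0],[0.2,0,0,0],[0.2,0,0,0],[0,0,0,0],[0,0,0,0]]

```text
time: 24.65
ee_pos: [0.6517, -0.0237, 0.0713]
tool_rot: [[1.0, -0.023, 0.001], [-0.023, -1.0, 0.0], [0.001, -0.0, -1.0]]
ft_force: [0.1, -0.1, 0.4]
opening: 0.0004
grasp_force: 0.1
```

Call:
apply_moves:
  increments:
    - [[0.1,0,0,0],[0.1,0,0,0],[0.1,0,0,0],[0.1,0,0,0],[0.1,0,0,0],[0.1,0,0,0],[0.05,0,0,0],[0,0,0,0]]

```text
time: 25.65
ee_pos: [0.6576, -0.0239, 0.0711]
tool_rot: [[1.0, -0.023, -0.001], [-0.023, -1.0, 0.0], [-0.001, -0.0, -1.0]]
ft_force: [-2.8, 1.2, 2.2]
opening: -0.0
grasp_force: 1.7
```

Call:
apply_moves:
  increments:
    - [[0.1,0,0,0],[0.1,0,0,0],[0.1,0,0,0],[0,0,0,0],[0,0,0,0],[0,0,0,0],[0,0,0,0],[0,0,0,0]]

```text
time: 26.65
ee_pos: [0.6574, -0.0239, 0.0711]
tool_rot: [[1.0, -0.022, -0.009], [-0.022, -1.0, 0.0], [-0.009, -0.0, -1.0]]
ft_force: [-16.1, 1.2, 11.3]
opening: 0.0
grasp_force: 8.6
```

Call:
apply_moves:
  increments:
    - [[-0.5,0,0,0],[-3,0,0,0],[-5,2,-4,0],[-4,5,-5,0],[-4,5,0,0],[-3,5,0,0],[-2,5,0,0],[-0.5,4,0,0]]
  grip: 5

```text
time: 27.65
ee_pos: [0.4482, -0.2676, 0.1473]
tool_rot: [[1.0, -0.024, 0.002], [-0.024, -1.0, -0.002], [0.002, 0.002, -1.0]]
ft_force: [-0.4, 0.7, 0.9]
opening: 0.0503
grasp_force: 0.0
```

Run:
```python
from m import *
need(.426,-.2975,.055)
T=snapshot("top");S=snapshot("scene");pickle.dump((T,S),open("p3.pkl","wb"))
# dark fork blob & hole
for nm,d,r in(("T",T,(300,150,355,225)),("S",S,(330,245,400,330))):
    g=cv2.cvtColor(d["img"],cv2.COLOR_RGB2GRAY);x0,y0,x1,y1=r
    print(nm);
    u,v=(326,196) if nm=="T" else (353,270)
    print(g[v-8:v+16,u-10:u+11])
```

```text
t27.65 pos [ 0.4482 -0.2676  0.1473] yaw -1.40 need cm [-2.16  3.03  9.23] F [-0.4  0.7  0.9] open 0.0503 g 0.0
T
[[ 92  92  58  43  49  49  49  48  47  48  47  47  47  47  49  47  51  51
   44  66  78]
 [ 87  93  51  44  44  49  47  47  49  45  47  41  45  50  45  44  48  48
   46  75  88]
 [ 92  92  61  45  46  47  47  42  51  48  49  45  49  46  45  47  47  47
   45  72  89]
 [ 87  91  48  44  48  49  45  46  50  44  50  46  43  47  48  41  46  49
   44  79  90]
 [ 90  90  58  50  43  49  46  44  44  38  46  47  46  50  51  50  44  50
   45  77  90]
 [ 94 100  55  50  50  42  44  37  41  55  54  59  53  55  51  46  45  46
   43  78  94]
 [ 94  97  53  45  43  48  49  45  65  68  85  66  55  66  49  49  50  46
   49  79  98]
 [ 93  95  52  42  48  54  43  51  97  96  94 100  82  55  50  47  49  44
   40  85  95]
 [ 94  96  54  48  48  46  50  54  86  93  93  94  93  51  46  52  46  47
   44  92  95]
 [ 88  91  50  44  46  44  47  42  54  80  89  94  77  52  49  45  47  49
   43  92  90]
 [ 84  79  48  44  43  48  42  51  40  47  60  68  47  46  48  44  45  42
   41  93  92]
 [ 85  
[... 2589 characters left out ...]
5  39  39  45  44  51  47  49  47  49  51  49  51  48  47  50
   48  51  49]
 [ 43  39  33  31  31  39  42  43  48  45  46  50  49  49  51  50  51  49
   51  51  47]
 [ 48  47  46  35  34  29  34  42  43  47  51  50  51  48  47  50  49  49
   52  48  49]
 [ 48  44  47  44  44  33  25  33  39  41  44  47  50  47  46  51  49  47
   46  50  47]
 [ 48  44  46  47  46  41  41  36  36  38  40  43  45  48  53  50  51  49
   48  42  43]
 [ 57  47  42  45  52  48  46  47  39  34  32  33  41  43  48  52  49  48
   45  37  27]
 [ 80  65  54  46  46  48  50  48  37  38  33  25  33  39  45  46  51  43
   44  32  21]
 [102  87  74  55  51  46  40  43  46  46  37  31  23  30  32  41  42  42
   34  23  19]]
```

Call:
apply_moves:
  increments:
    - [[-0.8,1.7,2,0],[0,0,2,0],[0,0,0,0],[0,0,0,0],[0,0,0,0],[0,0,0,0],[0,0,0,0],[0,0,0,0]]

```text
time: 28.75
ee_pos: [0.4406, -0.2821, 0.107]
tool_rot: [[1.0, -0.023, 0.0], [-0.023, -1.0, -0.0], [0.0, 0.0, -1.0]]
ft_force: [0.2, -0.3, -0.5]
opening: 0.0502
grasp_force: 0.0
```

```bash
python3 -c "
from h import *
need(.4265,-.2975,.055)"
```

```text
t28.75 pos [ 0.4406 -0.2821  0.107 ] yaw -1.31 need cm [-1.38  1.58  5.2 ] F [ 0.2 -0.3 -0.5] open 0.0502 g 0.0
```

Run:
```python
from m import *
T=pickle.load(open("top.pkl","rb"));S=pickle.load(open("scene.pkl","rb"))
for nm,d,r in(("T",T,(442,318,458,334)),("S",S,(125,305,145,322))):
    m=mask(d,[(6,170,100 if nm=="T" else 190),(14,255,255)],r);n,l,st,c=cv2.connectedComponentsWithStats(m);i=1+st[1:,4].argmax();print(nm,st[i],c[i],cast(d,*c[i],.080))
    h=cv2.cvtColor(d["img"],cv2.COLOR_RGB2HSV);x0,y0,x1,y1=(432,310,465,340) if nm=="T" else (120,305,155,340)
    k=np.zeros(m.shape,np.uint8);k[y0:y1,x0:x1]=((h[y0:y1,x0:x1,1]<70))*255
    n,l,st,c=cv2.connectedComponentsWithStats(k);i=1+st[1:,4].argmax();a=cv2.findContours((l==i).astype(np.uint8),cv2.RETR_EXTERNAL,cv2.CHAIN_APPROX_NONE)[0][0][:,0].astype(np.float32);e=cv2.fitEllipse(cv2.convexHull(a));print(" flange",st[i],e,cast(d,*e[0],.049))
```

```text
T [446 323   7   7  36] [448.80555556 325.72222222] [ 0.42517219 -0.29662085]Traceback (most recent call last):
  File "<stdin>", line 7, in <module>
cv2.error: OpenCV(4.12.0) /io/opencv/modules/imgproc/src/shapedescr.cpp:361: error: (-201:Incorrect size of input array) There should be at least 5 points to fit the ellipse in function 'fitEllipseNoDirect'
```

Call:
apply_moves:
  increments:
    - [[-1.4,1.5,0,0],[0,0,0,0],[0,0,1.5,0],[0,0,1.5,0],[0,0,1.3,0],[0,0,0.5,0],[0,0,0,0],[0,0,0,0]]

```text
time: 29.75
ee_pos: [0.4266, -0.297, 0.0593]
tool_rot: [[1.0, -0.023, 0.001], [-0.023, -1.0, -0.001], [0.001, 0.001, -1.0]]
ft_force: [-0.4, -0.3, -0.1]
opening: 0.0498
grasp_force: 0.0
```

Call:
apply_moves:
  increments:
    - [[0,0,0.2,0],[0,0,0,0],[0,0,0,0],[0,0,0,0],[0,0,0,0],[0,0,0,0],[0,0,0,0],[0,0,0,0]]
  grip: 0.8
  grip_force: 25

```text
time: 30.75
ee_pos: [0.4263, -0.2968, 0.0569]
tool_rot: [[1.0, -0.023, 0.0], [-0.023, -1.0, -0.0], [0.0, 0.0, -1.0]]
ft_force: [-0.9, -1.0, 0.5]
opening: 0.0152
grasp_force: 25.0
```

```bash
python3 -c "
from h import *
need(.427,-.297,.055)"
```

```text
t30.75 pos [ 0.4263 -0.2968  0.0569] yaw -1.31 need cm [0.07 0.02 0.19] F [-0.9 -1.   0.5] open 0.0152 g 25.0
```

Call:
apply_moves:
  increments:
    - [[0,0,-1,0],[0,0,-3,0],[0,0,-5,0],[0,0,-5,0],[0,0,-3.3,0],[3,-4,0,0],[4,-5,0,0],[4,-5,0,0]]

```text
time: 31.75
ee_pos: [0.5383, -0.1602, 0.2307]
tool_rot: [[1.0, -0.024, 0.001], [-0.024, -1.0, -0.0], [0.001, 0.0, -1.0]]
ft_force: [0.9, -0.3, -1.0]
opening: 0.0152
grasp_force: 25.0
```

Call:
apply_moves:
  increments:
    - [[4,-4,0,0],[4,-4,0,0],[4,-3.5,0,0],[3,-2,0,0],[1,-0.3,0,0],[0,0,1.5,0],[0,0,1.2,0],[0,0,0,0]]

```text
time: 32.75
ee_pos: [0.6986, -0.0279, 0.2005]
tool_rot: [[1.0, -0.024, -0.004], [-0.024, -1.0, 0.001], [-0.004, -0.001, -1.0]]
ft_force: [-0.4, 0.0, -0.8]
opening: 0.0154
grasp_force: 25.0
```

```bash
python3 -c "
from h import *
need(.7025,-.0248,.197)"
```

```text
t32.75 pos [ 0.6986 -0.0279  0.2005] yaw -1.38 need cm [ 0.38 -0.32  0.35] F [-0.4  0.  -0.8] open 0.0154 g 25.0
```

Call:
apply_moves:
  increments:
    - [[0.4,-0.2,0.3,0],[0,0,0,0],[0,0,0,0],[0,0,0,0],[0,0,0,0],[0,0,0,0],[0,0,0,0],[0,0,0,0]]

```text
time: 33.75
ee_pos: [0.7045, -0.0253, 0.1999]
tool_rot: [[1.0, -0.023, -0.0], [-0.023, -1.0, 0.0], [-0.0, -0.0, -1.0]]
ft_force: [0.2, 0.3, -0.2]
opening: 0.0155
grasp_force: 25.0
```

Run:
```python
from m import *
need(.7025,-.0248,.197)
s=get_state();p=s["ee_pos"]
T=snapshot("top");S=snapshot("scene");pickle.dump((T,S),open("p4.pkl","wb"))
def proj(d,X):
    q=d["pose"][:3,:3].T@(np.array(X)-d["pose"][:3,3]);return q[0]/q[2]*d["fx"]+d["cx"],q[1]/q[2]*d["fy"]+d["cy"]
print("tip",proj(S,[p[0],p[1],p[2]-.0479]),"flange",proj(S,[p[0],p[1],p[2]-.0119]),"hole",proj(S,[.7025,-.0248,.131]))
s_=cv2.resize(S["img"][215:305,305:405],(800,720),interpolation=cv2.INTER_CUBIC)[:600]
cv2.imwrite("pics/e1.png",cv2.convertScaleAbs(s_[:,:,::-1],alpha=1.7))
```

```text
t33.75 pos [ 0.7045 -0.0253  0.1999] yaw -1.30 need cm [-0.2  -0.05  0.29] F [ 0.2  0.3 -0.2] open 0.0155 g 25.0
tip (np.float64(353.05210888315503), np.float64(264.2564683099937)) flange (np.float64(354.43280377566003), np.float64(253.0663933798148)) hole (np.float64(351.48211153858045), np.float64(269.69579286171376))
```

View pics/e1.png

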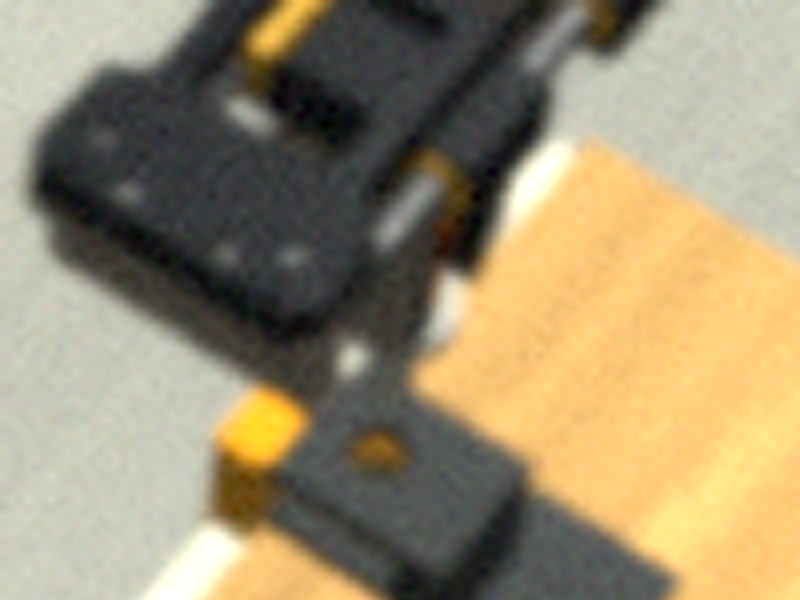

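Fork hole in the crop at (380,450), i.e. px (352.1,270.8). The flange edges show at (350,358) and (450,310), which agrees with the predicted pin position to about 1 px, with the same bias as the hole. Aim at about (.703,-.025).

Call:
apply_moves:
  increments:
    - [[-0.15,0,0.6,0],[0,0,0.6,0],[0,0,0.6,0],[0,0,0.3,0],[0,0,0.2,0],[0,0,0.2,0],[0,0,0,0],[0,0,0,0]]

```text
time: 34.85
ee_pos: [0.7032, -0.0253, 0.1751]
tool_rot: [[1.0, -0.023, 0.0], [-0.023, -1.0, -0.0], [0.0, 0.0, -1.0]]
ft_force: [0.5, 0.7, -0.4]
opening: 0.0155
grasp_force: 25.0
```

```bash
python3 -c "
from h import *
need(.703,-.025,.143)"
```

```text
t34.85 pos [ 0.7032 -0.0253  0.1751] yaw -1.30 need cm [-0.02 -0.03  3.21] F [ 0.5  0.7 -0.4] open 0.0155 g 25.0
```

Call:
apply_moves:
  increments:
    - [[0,0,0.2,0],[0,0,0.2,0],[0,0,0.2,0],[0,0,0.2,0],[0,0,0.2,0],[0,0,0,0],[0,0,0,0],[0,0,0,0]]

```text
time: 35.85
ee_pos: [0.7031, -0.0253, 0.165]
tool_rot: [[1.0, -0.023, 0.0], [-0.023, -1.0, -0.0], [0.0, 0.0, -1.0]]
ft_force: [0.1, 0.2, -0.1]
opening: 0.0151
grasp_force: 25.0
```

Tip at 0.117, inside the lug, with no force. Continue down.

Call:
apply_moves:
  increments:
    - [[0,0,0.3,0],[0,0,0.3,0],[0,0,0.3,0],[0,0,0.3,0],[0,0,0.3,0],[0,0,0.3,0],[0,0,0,0],[0,0,0,0]]

```text
time: 36.85
ee_pos: [0.7031, -0.0253, 0.147]
tool_rot: [[1.0, -0.023, 0.0], [-0.023, -1.0, -0.0], [0.0, 0.0, -1.0]]
ft_force: [0.0, 0.3, -0.6]
opening: 0.0149
grasp_force: 25.0
```

Call:
apply_moves:
  increments:
    - [[0,0,0.1,0],[0,0,0.1,0],[0,0,0.1,0],[0,0,0.1,0],[0,0,0.1,0],[0,0,0,0],[0,0,0,0],[0,0,0,0]]

```text
time: 37.85
ee_pos: [0.7031, -0.0253, 0.143]
tool_rot: [[1.0, -0.023, 0.0], [-0.023, -1.0, -0.0], [0.0, 0.0, -1.0]]
ft_force: [-2.5, -1.0, 5.1]
opening: 0.0151
grasp_force: 25.0
```

Seated at the predicted height with 5 N of contact. Release and retreat.

Call:
apply_moves:
  increments:
    - [[0,0,0,0],[0,0,0,0],[0,0,0,0],[0,0,0,0],[0,0,-1,0],[0,0,-2,0],[0,0,-4,0],[0,0,-4,0]]
  grip: 4

```text
time: 38.85
ee_pos: [0.7033, -0.0254, 0.2549]
tool_rot: [[1.0, -0.023, 0.002], [-0.023, -1.0, -0.0], [0.002, 0.0, -1.0]]
ft_force: [0.9, 0.7, -1.3]
opening: 0.0398
grasp_force: 0.0
```

Call:
apply_moves:
  increments:
    - [[-3,3,0,0],[-5,3,0,0],[-5,3,0,0],[-5,3,0,0],[-5,3,0,0],[-3,2,0,0],[0,0,0,0],[0,0,0,0]]

```text
time: 39.85
ee_pos: [0.4401, -0.1894, 0.2532]
tool_rot: [[1.0, -0.023, 0.002], [-0.023, -1.0, -0.001], [0.002, 0.001, -1.0]]
ft_force: [-0.3, 0.1, 0.3]
opening: 0.04
grasp_force: 0.0
```

Run:
```python
from m import *
need(.5,-.2,.2)
T=snapshot("top");S=snapshot("scene");pickle.dump((T,S),open("p5.pkl","wb"))
def proj(d,X):
    q=d["pose"][:3,:3].T@(np.array(X)-d["pose"][:3,3]);return np.round([q[0]/q[2]*d["fx"]+d["cx"],q[1]/q[2]*d["fy"]+d["cy"]],1)
for nm,d in(("T",T),("S",S)):
    u,v=proj(d,[.7032,-.0253,.166]).astype(int);m=mask(d,[(4,190,90 if nm=="T" else 200),(14,255,255)],(u-9,v-9,u+10,v+10));c=np.argwhere(m>0)[:,::-1].mean(0);print(nm,"cap seen",c,"expected",proj(d,[.7032,-.0253,.166]),cast(d,*c,.166))
    # flange: grey bright
    a=blob(d,[(15,150,80),(28,255,255)],(310,190,345,240) if nm=="T" else (300,225,365,290)) if nm=="S" else None
    if a is not None:p=np.array([cast(d,*q,.122) for q in a]);print("lug x min",p.min(0),p.max(0))
S0=pickle.load(open("scene.pkl","rb"));T0=pickle.load(open("top.pkl","rb"))
for n,a,b,r in(("S bystanders",S0,S,(170,330,300,480)),("S brush",S0,S,(400,165,500,215)),("T basin/rest",T0,T,(410,165,510,280)),("T brush",T0,T,(150,150,190,234))):
    x0,y0,x1,y1=r;print(n,(cv2.absdiff(a["img"],b["img"]).max(2)[y0:y1,x0:x1]>40).sum())
```

```text
t39.85 pos [ 0.4401 -0.1894  0.2532] yaw -1.31 need cm [6.   0.92 5.33] F [-0.3  0.1  0.3] open 0.0400 g 0.0
T cap seen [326.54545455 192.90909091] expected [326.8 191.7] [ 0.70067274 -0.02475544]
S cap seen [353.5 259.5] expected [352.9 259.6] [ 0.70390416 -0.02460262]
lug x min [ 0.67113494 -0.04280925] [ 0.68510024 -0.01180338]
S bystanders 23
S brush 16
T basin/rest 0
T brush 0
```

```bash
python3 -c "
from plant import *
print(close_job())"
```

```text
the job is handed in; nothing more can be done
None
```

The job is handed in at about 40 s on the robot clock. The coasters are stacked within about 2 mm of the plate's centre as measured before the push, the tray is shut against its stop, and the pin is through fork and lug with its flange on the fork. The bystanders were left in place; the stack was not visible to re-check once the tray was shut.

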